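Refit the stirrer's push knob and hold it in to reset the cut-out

TASK

One control knob has come off the hotplate stirrer. Fit it back on the bare spindle, flat of its D-shaped bore on the spindle's flat and pushed fully home, turn it anticlockwise (seen from above) to its off stop, and hold it pressed right in against its spring to reset the cut-out: finish with the gripper still pressing the knob in. Leave the other knob at its setting and do not disturb the dish on the hotplate, the specimen cup or the forceps.

Things in the scene. Friction and masses are not known exactly. Their poses are not given: they have to be found in the camera images.
- knob: Loose black knob, about 70 g, standing on its skirt (40 mm across, 4.5 mm high); above it a round grip 30 mm across, top at 30 mm. Origin: centre of the underside; z up; x along the white line on top and skirt. Centred D bore in the underside, 13.2 mm across, 13 mm deep, its flat 2.1 mm from the axis on the white-line (+x) side.
- knob_mark (a point): Outer end of the loose knob's white line, on top of the skirt: 19 mm from the knob's axis along its x, 4.5 mm above its underside.
- spindle_end (a point): Centre of the top end of the bare upright D-shaft, 12 mm across, chamfered, 18 mm out of its dial plate when not pressed. z up; x points to its flat, 1.5 mm from the axis. Turns and sinks with it. With the knob home, the knob's underside is 13 mm below this point and its white line points along this x; play 0.6 mm all round and 0.1 rad either way.
- bare_spindle (a joint): Turning angle of the bare spindle, rad: 0 at the anticlockwise off stop (flat toward the thick mark of its dial), growing clockwise seen from above, to 5.2. It stays where it is left; friction 0.05 N m.
- bare_press (a joint): How far the bare spindle is pressed in, m: 0 out, 0.004 fully in. A spring pushes back with 3 N at the start and 9 N fully in; it springs out when let go. Fully in, the knob's underside clears the dial plate by 1 mm.
- stirrer: White hotplate stirrer, 270 mm deep (x), 184 wide (y), fixed. Origin: centre of its underside, x to its back. The front ledge, 55 mm high, carries two controls 90 mm apart, 90 mm ahead of the origin; which one is bare varies. 41 to 53 mm behind them the housing slopes up to 80 mm, and from 60 mm behind them the hotplate's top is at 96 mm.
- fitted_mark (a point): Outer end of the white line of the knob that is still on its spindle, an identical knob (40 mm skirt, top 36.5 mm above the ledge), 19 mm from its axis. Not to be turned.
- dish: Petri dish lying on the hotplate, 62 mm across, 16 mm high. Origin: centre of its underside. Bystander.
- cup: Specimen cup with a screw lid standing behind the loose knob, 66 mm across, 70 mm high. Origin: centre of its underside. Bystander.
- tweezers: Steel forceps lying on the bench to the right of the loose knob, 128 x 16 mm, 11 mm high. Origin: centre of the underside. Bystander.

How it is judged:
By the outcome, as a careful person would: the job done as asked, in the order asked, and still so for the second after the job is handed in, while the arm keeps its last pose, push and grip.
It also fails if it takes over 45 s, if anything falls off the work surface, if the arm or the gripper's body presses on something with over 40 N, if the wrist force passes 120 N, or if a joint passes its speed limit or range.

ROBOT

A 6-joint arm with a two-finger parallel gripper is mounted at the origin on a cart in front of the work surface, level with it; the furniture and walls round the work are solid. World frame = base frame: x ahead of the robot, y to its left, z up, the work surface at z = 0. Lengths are in mm, angles in rad, forces in N, time in s.
With the tool pointing down it reaches from about 375 to 925 mm from the base axis. Payload 5.7 kg.
Tool frame: the origin (TCP) lies at the very end of the fingers, on their centre line; the grasp point (between the pads) lies 19 mm behind it; y points along the fingers, z is the direction in which the jaws open and shut, and the axes are right-handed (so a half turn about y gives the same grasp; the last joint's range is limited). The gripper opens to 88 mm and grips with 3 to 60 N. Pads are 20 mm wide; open, the fingers measure 115 mm over their backs; the gripper's body (75 mm by 178 mm) begins 61 mm behind the grasp point.
Start: joints at [-1.216, 0.359, 1.51, -0, 1.272, -0.115], TCP at [271.605, -534.97, 222.623] pointing down, gripper open.
Joint ranges: [-2.97, 2.97], [-1.01, 2.36], [0.21, 2.38], [-0.96, 4.11], [0.2, 2.71], [-2.98, 2.98]. Speed limits (rad/s): [2.39, 2.39, 3.14, 3.14, 3.14, 3.14].

INTERFACE

Orientations are given as a rotation vector (axis times angle).
In Python, from rig import env, optics gives the robot as it stands.
- The arm moves only by the tool jog_arm, never from a script. Its argument "increments" is one flat list of numbers, 7 for each row, row after row: the opening, from 0 (shut) to 1 (fully open), then the shift along the tool's x, y, z in cm, then the turn, a rotation vector about the tool's x, y, z in rad. In form: [grip, x, y, z, rx, ry, rz, grip, x, y, z, rx, ry, rz, ...]. A call has 1 to 20 rows; each row shifts and turns the commanded pose from where the row before left it, along the tool's axes as they then stand; what a row does not reach is not made up. A row lasts 1/12 s, in which the tool goes at most 41.7 mm and 7.16 degrees, less where a joint would pass 70% of its speed; a pose out of reach is approached as far as the arm can. A call with a gripper value outside its range is refused whole. The fingers move at their own pace and stop on an object; "newtons" is the grip in N (left out, the last holds). Time passes only in rows, so rows that do not move let the fingers close. It gives the time, the measured TCP pose, the force and the opening at its end, in the units of the state.
- env.get_state(): the state, without advancing time (a new reading comes with each control period).
- optics.get_image(name): name is "side" or "top" or "wrist"; returns a dict with "frame" (400x640x3 uint8, blue, green, red), "vertical_fov" (degrees; the focal length in pixels is half the picture's height over the tangent of half this angle, whatever the lens; pixels are square), "cx", "cy" (the principal point, pixels), "rvec" (rotation vector, rad) and "tvec" (3), from world to camera coordinates, as OpenCV has them; the wrist camera has in their place "mount" (4x4, takes a point from camera to tool coordinates, whose origin is the TCP and whose axes are the tool frame's). Camera axes: x right, y down, z forward; pixel columns grow to the right and rows downward; lengths in mm; the calibration is good to about 2 mm. A picture is of the moment at which its call begins: read the wrist's pose just before it. There is no depth.
- env.hand_in(): hands the job in, once; it reports no verdict.
The state is a dict: "time": time; "joint_positions": joint angles; "joint_velocities": joint speeds; "joint_torque": joint torques, N m; "ee_pos": TCP position; "eef_rot": TCP orientation; "wrist_force": force on the tool from outside, world axes, zero at the start; "torque": the same for the moment, N m; "width": opening from 0.0 (shut) to 1.0 (fully open).
Only numpy, scipy, OpenCV 4.12 (cv2) and the standard library are available. Lean on these libraries where they do the work, as an engineer would, in place of code of your own. Each camera call takes 0.05 s, during which the arm holds its last target. There are 200 camera calls.

## Working session

There is one attempt and no reset: what is moved stays moved. The work goes in short steps, Python scripts to look and compute and a tool call to move; the robot and the scene stay as the last step left them, time stands still between calls to the robot, and variables do not carry over. Pictures are saved under pics/ and viewed, about 8 in all and at most 12, crops included, and the job is handed in when it is done.

Besides the shell and the picture viewer there is one more tool, called after ">>>" as a command line: name --argument value ..., lists and objects as JSON in quotes. jog_arm: Moves the arm, as the interface text tells. Its arguments: {"type":"object","properties":{"increments":{"type":"array","items":{"type":"number"}},"newtons":{"type":"number"}},"required":["increments"]}

```bash
ls; mkdir -p pics; python3 - <<'E'
from rig import env, optics
import cv2, numpy as np
print(env.get_state())
for n in ("top","side"):
    d=optics.get_image(n); cv2.imwrite(f"pics/{n}0.png",d["frame"])
    R=cv2.Rodrigues(np.array(d["rvec"]))[0]; print(n,d["vertical_fov"],d["cx"],d["cy"],d["rvec"],d["tvec"],-R.T@np.array(d["tvec"]).ravel(),[k for k in d])
E
```

```text
pics
{'time': 0.0, 'joint_positions': array([-1.21609858e+00,  3.59456211e-01,  1.51141689e+00,  3.99486086e-06,
        1.27248688e+00, -1.15109213e-01]), 'joint_velocities': array([-0.00065751,  0.00121958,  0.00084696,  0.00044115,  0.00070617,
       -0.00065733]), 'joint_torque': array([-1.58647239e-03, -5.15391183e+01, -2.70738584e+01,  6.72629289e-02,
        3.50219908e-02, -1.21411240e-04]), 'ee_pos': array([ 271.381024  , -534.35876608,  221.84455258]), 'eef_rot': array([-0.46924106,  1.96161321, -1.95807631]), 'wrist_force': array([0.14357275, 0.02539959, 0.43325384]), 'torque': array([0.02321843, 0.00191739, 0.00619827]), 'width': 1.0022061640792044}
top 43.91867436593601 314.09896422316564 208.58864949783856 [ 2.13867688 -2.10064878  0.19478701] [-140.29299982  565.50915029 1372.15516066] [ 300.33493367 -140.56576025 1453.38663282] ['frame', 'vertical_fov', 'cx', 'cy', 'rvec', 'tvec']
side 49.996900004037045 314.1489278859555 201.49281771271356 [2.08816609 0.01455028 0.00565812] [-549.65453347   11.75498482 1127.9335619 ] [ 551.72111895 -970.0414709   573.68611411] ['frame', 'vertical_fov', 'cx', 'cy', 'rvec', 'tvec']
```

View pics/top0.png

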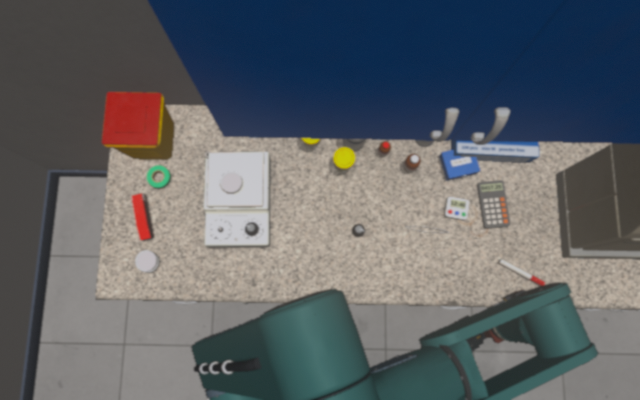

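View pics/side0.png

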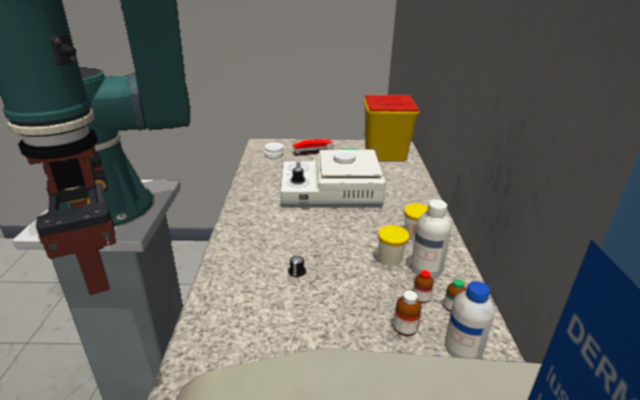

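The top view shows the loose knob at (358,230), bare spindle at about (222,230), fitted knob at (251,229), dish at (231,182) and the cup with its yellow lid at (344,158). In the side view the knob is at (297,266). I can't make out the forceps yet.

```bash
cat > h.py <<'E'
from rig import env, optics
import cv2, numpy as np
from scipy.spatial.transform import Rotation as Ro
def cam(d,st=None):
    f=len(d["frame"])/2/np.tan(np.radians(d["vertical_fov"])/2)
    K=np.array([[f,0,d["cx"]],[0,f,d["cy"]],[0,0,1]])
    if "mount" in d:
        T=np.eye(4);T[:3,:3]=Ro.from_rotvec(st["eef_rot"]).as_matrix();T[:3,3]=st["ee_pos"]
        M=np.linalg.inv(T@np.array(d["mount"]));R,t=M[:3,:3],M[:3,3]
    else: R=cv2.Rodrigues(np.array(d["rvec"]))[0];t=np.array(d["tvec"]).ravel()
    return K,R,t
def hit(c,uv,z):
    K,R,t=c;C=-R.T@t;r=R.T@np.linalg.inv(K)@np.array([*uv,1.]);return C+r*(z-C[2])/r[2]
def proj(c,p):
    K,R,t=c;q=K@(R@np.array(p,float)+t);return q[:2]/q[2]
E
python3 - <<'E'
from h import *
d=optics.get_image("top");c=cam(d)
for n,uv,z in [("knob",(358.5,230),25),("spindle",(222,230),73),("fitted",(251.5,229),85),("cup",(344,158),70),("dish",(231,182),110),("stirrer FL",(206,245),55),("FR",(268,245),55),("pen",(520,272),10)]: print(n,hit(c,uv,z).round(1))
f=d["frame"]
a=cv2.resize(f[190:265,190:290],(800,600),interpolation=cv2.INTER_CUBIC)[:, :]
b=cv2.resize(f[190:290,330:430],(600,600),interpolation=cv2.INTER_CUBIC)
cv2.imwrite("pics/crop.png",np.hstack([cv2.resize(a,(400,300)),cv2.resize(b,(300,300))]))
s=env.get_state();print(Ro.from_rotvec(s["eef_rot"]).as_matrix().round(3));d=optics.get_image("wrist");print(np.array(d["mount"]).round(3),d["vertical_fov"])
E
```

```text
knob [ 512.3 -260.1   25. ]
spindle [498.3 127.6  73. ]
fitted [500.9  43.1  85. ]
cup [ 715.4 -214.1   70. ]
dish [628.5 102.5 110. ]
stirrer FL [457.2 174.1  55. ]
FR [460.4  -1.5  55. ]
pen [ 400.3 -727.6   10. ]
[[-0.892 -0.     0.453]
 [-0.453  0.001 -0.892]
 [-0.    -1.    -0.001]]
[[-1.00000e-03  9.71000e-01  2.40000e-01 -6.60380e+01]
 [ 1.00000e-03 -2.40000e-01  9.71000e-01 -1.62998e+02]
 [ 1.00000e+00  1.00000e-03 -0.00000e+00 -2.75000e-01]
 [ 0.00000e+00  0.00000e+00  0.00000e+00  1.00000e+00]] 68.12257864923797
```

View pics/crop.png

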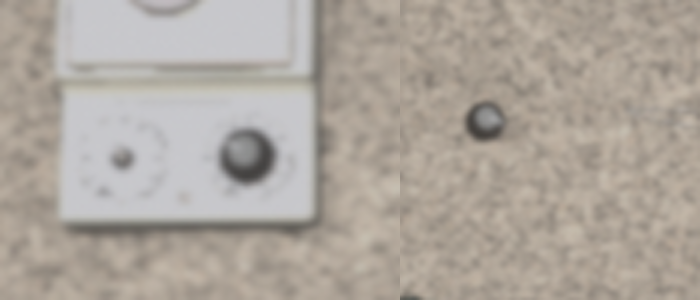

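>>> jog_arm --increments '[1, -2.4, 0.4, -0.96, 0, 0, 0, 1, -2.4, 0.4, -0.96, 0, 0, 0, 1, -2.4, 0.4, -0.96, 0, 0, 0, 1, -2.4, 0.4, -0.96, 0, 0, 0, 1, -2.4, 0.4, -0.96, 0, 0, 0, 1, -2.4, 0.4, -0.96, 0, 0, 0, 1, -2.4, 0.4, -0.96, 0, 0, 0, 1, -2.4, 0.4, -0.96, 0, 0, 0, 1, -2.4, 0.4, -0.96, 0, 0, 0, 1, -2.4, 0.4, -0.96, 0, 0, 0, 1, -2.4, 0.4, -0.96, 0, 0, 0, 1, -2.4, 0.4, -0.96, 0, 0, 0, 1, -2.4, 0.4, -0.96, 0, 0, 0, 1, -2.4, 0.4, -0.96, 0, 0, 0, 1, 0, 0, 0, 0, 0, 0, 1, 0, 0, 0, 0, 0, 0]'

```text
time: 1.53
ee_pos: [510.7, -261.9, 166.2]
eef_rot: [-0.472, 1.959, -1.958]
wrist_force: [0.3, -0.0, 0.9]
width: 1.0
```

```bash
python3 - <<'E'
from h import *
s=env.get_state();d=optics.get_image("wrist");c=cam(d,s)
cv2.imwrite("pics/w1.png",d["frame"]);print(s["ee_pos"],s["joint_positions"],s["eef_rot"],proj(c,(512,-260,30)))
E
```

```text
[ 510.66088099 -261.93973204  166.20857885] [-5.94206126e-01  3.78924322e-01  1.63331717e+00 -1.37445481e-04
  1.13034099e+00  5.04264247e-01] [-0.47214386  1.95914263 -1.95783966] [319.28074563 190.994853  ]
```

View pics/w1.png

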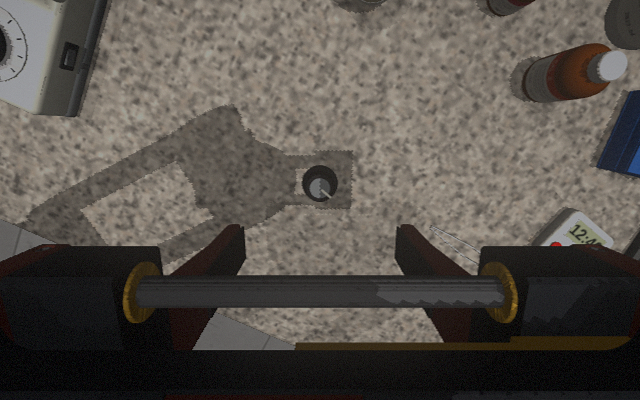

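The wrist view shows the knob centred near (320,185), its white line pointing lower right. The forceps are a thin outline near (430–480, 228–265), to the right. Zooming in.

```bash
python3 - <<'E'
import cv2
f=cv2.imread("pics/w1.png");a=f[155:215,280:360]
b=f[205:265,410:490]
import numpy as np
cv2.imwrite("pics/w1c.png",np.hstack([cv2.resize(x,(400,300),interpolation=cv2.INTER_CUBIC) for x in (a,b)]))
E
```

```text
(no output)
```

View pics/w1c.png

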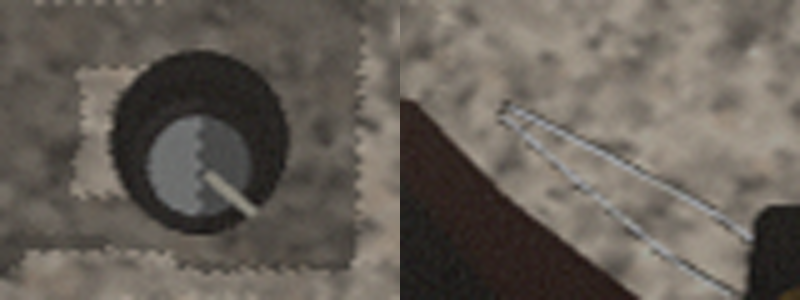

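```bash
python3 - <<'E'
from h import *
s=env.get_state();d=optics.get_image("wrist");c=cam(d,s)
a=hit(c,(320.2,183.4),4.5);b=hit(c,(320,188),30);m=hit(c,(331.4,197.6),4.5);l=hit(c,(321,189.4),30)
w=lambda v:np.arctan2(v[1],v[0])
print(a,b,m,np.linalg.norm(m-a),w(m-a),w(hit(c,(327.6,194.8),30)-b))
print("forceps tip",hit(c,(431,227),8))
# left grey/right dark boundary etc
print(c[1].T@[0,0,1],-c[1].T@c[2])
E
```

```text
[ 514.7996736  -260.33369041    4.5       ] [ 514.67129102 -260.1648949    30.        ] [ 506.04817753 -278.99440805    4.5       ] 20.610945299872217 -2.009321116472248 -1.8384218545276272
forceps tip [ 527.89204948 -396.00033733    8.        ]
[-0.21510766 -0.10871174 -0.97052071] [ 569.05849389 -232.59862106  329.35939164]
```

>>> jog_arm --increments '[1, -1.27, 0, -2.72, 0, 0, 0, 1, -1.27, 0, -2.72, 0, 0, 0, 1, -1.27, 0, -2.72, 0, 0, 0, 1, -1.27, 0, -2.72, 0, 0, 0, 1, -1.27, 0, -2.72, 0, 0, 0, 1, -1.27, 0, -2.72, 0, 0, 0, 1, -1.27, 0, -2.72, 0, 0, 0, 1, -1.27, 0, -2.72, 0, 0, 0, 1, -1.27, 0, -2.72, 0, 0, 0, 1, -1.27, 0, -2.72, 0, 0, 0, 1, -1.27, 0, -2.72, 0, 0, 0, 1, -1.27, 0, -2.72, 0, 0, 0, 1, -1.27, 0, -2.72, 0, 0, 0, 1, 0, 0, 0, 0, 0, 0, 1, 0, 0, 0, 0, 0, 0]'

```text
time: 2.88
ee_pos: [497.6, 127.0, 166.9]
eef_rot: [-0.47, 1.958, -1.959]
wrist_force: [0.4, -1.2, 0.1]
width: 1.0
```

```bash
python3 - <<'E'
from h import *
s=env.get_state();d=optics.get_image("wrist");c=cam(d,s)
cv2.imwrite("pics/w2.png",d["frame"]);p=proj(c,(498,127.6,73));print(s["ee_pos"],s["joint_positions"],s["eef_rot"],p)
x,y=p.astype(int)
a=d["frame"][max(0,y-60):y+60,max(0,x-70):x+90];print(max(0,y-60),max(0,x-70),a.shape)
cv2.imwrite("pics/w2c.png",cv2.resize(a,None,fx=5,fy=5,interpolation=cv2.INTER_CUBIC))
E
```

```text
[497.55236075 127.03115256 166.94214193] [ 1.15649714e-01  2.96532920e-01  1.76299519e+00 -3.89210365e-04
  1.08164366e+00  1.21521670e+00] [-0.47002965  1.95825307 -1.9590417 ] [319.90028965 202.51173667]
142 249 (120, 160, 3)
```

View pics/w2c.png

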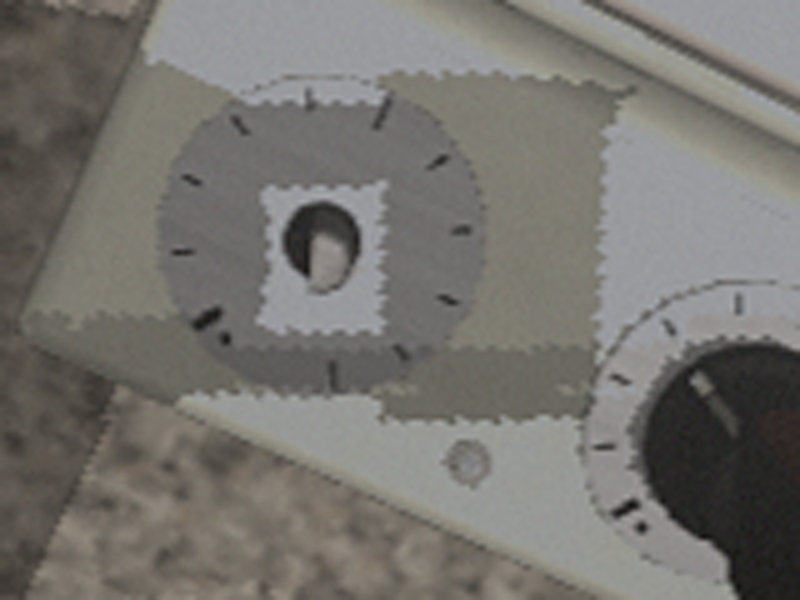

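```bash
python3 - <<'E'
from h import *
s=env.get_state();f=np.mean([optics.get_image("wrist")["frame"].astype(float) for _ in range(6)],0);d=optics.get_image("wrist");c=cam(d,s)
g=f.mean(2);print(g[181:203,302:326].round().astype(int))
w=lambda v:np.arctan2(v[1],v[0])
px=lambda x,y:(249+x/5-.4,142+y/5-.4)
cen=hit(c,px(318,259),73);dial=hit(c,px(322,240),55);off=hit(c,px(207,318),55)
print(cen,dial,off,w(off-dial))
ring=[hit(c,px(*p),55) for p in [(333,376),(402,353),(448,299),(461,230),(437,160),(382,112),(310,98),(240,124),(192,180),(183,252)]]
P=np.array(ring);A=np.c_[2*P[:,:2],np.ones(len(P))];q=np.linalg.lstsq(A,(P[:,:2]**2).sum(1),rcond=None)[0];print("ring centre",q[:2])
print("off via ring",w(off[:2]-q[:2]), [round(w(p[:2]-q[:2]),2) for p in P])
E
```

```text
[[151 156 156 154 155 157 159 162 149 141 142 156 162 160 158 156 155 155
  155 154 155 155 158 135]
 [156 156 155 155 159 150 125  87  58  54  54  57  68 113 151 158 156 155
  155 155 155 155 158 130]
 [109 140 156 159 133  84  54  47  43  46  48  48  44  49  82 142 157 156
  155 155 155 157 134 112]
 [135 155 159 135  82  44  38  42  48  55  57  58  56  49  46  82 142 158
  156 155 155 156 127 106]
 [143 160 149  99  49  41  42  42  50  56  57  57  60  60  52  48  84 141
  157 155 154 156 156 144]
 [115 130 108  60  42  42  42  41  50  55  57  58  59  60  58  50  58 127
  156 156 155 156 157 136]
 [112 135 102  50  43  44  43  44  67  75  73  64  60  59  61  55  46 100
  147 156 155 156 143 120]
 [118 134  92  44  46  46  41  40 106 116 101  88  77  64  61  58  47  75
  138 157 155 156 134 110]
 [136 135  82  46  47  44  41  40 113 145 142 124  98  79  69  59  47  68
  138 157 155 156 156 128]
 [116 122  84  45  46  42  40  38 111 141 142 142 144 132  93  59  45  72
  138 157 154 155 158 135]
 [115 127  92  46  43  41  39  41 112 137 138 142 142 140 108  69  46  86
  142 156 155 15
[... 820 characters left out ...]
[153 154 154 155 155 154 155 155 155 153 154 155 156 157 155 155 154 156
  155 154 155 156 157 129]
 [156 155 153 154 154 154 154 155 155 156 154 155 156 154 155 155 154 154
  155 155 155 156 135 110]
 [155 154 154 154 154 154 155 154 154 154 154 154 154 154 155 154 155 154
  154 154 155 156 126 106]]
[502.37092012 136.59188886  73.        ] [502.23639377 136.18061419  55.        ] [478.53722237 149.01214078  55.        ] 2.645350149815503
ring centre [502.094716   136.21910899]
off via ring 2.6440965681647595 [np.float64(-2.59), np.float64(-2.06), np.float64(-1.54), np.float64(-1.02), np.float64(-0.48), np.float64(0.03), np.float64(0.54), np.float64(1.07), np.float64(1.6), np.float64(2.13)]
```

The spindle axis measures (502.2,136.3) from both its tip and the dial ring, so the two agree. Its flat points at about 2.03 rad and the off mark is at 2.64. I'm going back to the knob and turning the gripper to the grasp heading.

>>> jog_arm --increments '[1, 1.23, 0, 2.72, 0, 0, 0, 1, 1.23, 0, 2.72, 0, 0, 0, 1, 1.23, 0, 2.72, 0, 0, 0, 1, 1.23, 0, 2.72, 0, 0, 0, 1, 1.23, 0, 2.72, 0, 0, 0, 1, 1.23, 0, 2.72, 0, 0, 0, 1, 1.23, 0, 2.72, 0, 0, 0, 1, 1.23, 0, 2.72, 0, 0, 0, 1, 1.23, 0, 2.72, 0, 0, 0, 1, 1.23, 0, 2.72, 0, 0, 0, 1, 1.23, 0, 2.72, 0, 0, 0, 1, 1.23, 0, 2.72, 0, 0, 0, 1, 1.23, 0, 2.72, 0, 0, 0]'

```text
time: 4.37
ee_pos: [514.6, -262.6, 166.6]
eef_rot: [-0.468, 1.96, -1.96]
wrist_force: [0.8, -0.4, -0.3]
width: 1.005
```

>>> jog_arm --increments '[1, 0, 0.3, 0, 0, -0.115, 0, 1, 0, 0.3, 0, 0, -0.115, 0, 1, 0, 0.3, 0, 0, -0.115, 0, 1, 0, 0.3, 0, 0, -0.115, 0, 1, 0, 0.3, 0, 0, -0.115, 0, 1, 0, 0.3, 0, 0, -0.115, 0, 1, 0, 0.3, 0, 0, -0.115, 0, 1, 0, 0.3, 0, 0, -0.115, 0, 1, 0, 0.3, 0, 0, -0.115, 0, 1, 0, 0.3, 0, 0, -0.115, 0, 1, 0, 0.3, 0, 0, -0.115, 0, 1, 0, 0.3, 0, 0, -0.115, 0, 1, 0, 0.3, 0, 0, -0.115, 0, 1, 0, 0.3, 0, 0, -0.115, 0, 1, 0, 0.3, 0, 0, -0.115, 0, 1, 0, 0.3, 0, 0, -0.115, 0, 1, 0, 0.3, 0, 0, -0.115, 0, 1, 0, 0.3, 0, 0, -0.115, 0, 1, 0, 0.3, 0, 0, -0.115, 0, 1, 0, 0.3, 0, 0, -0.115, 0]'

```text
time: 6.03
ee_pos: [514.8, -261.1, 106.4]
eef_rot: [-1.552, 0.288, -0.288]
wrist_force: [1.0, -1.1, -0.5]
width: 1.0
```

>>> jog_arm --increments '[1, 0, 0, 0, 0, 0, 0, 1, 0, 0, 0, 0, 0, 0]'

```text
time: 6.2
ee_pos: [514.7, -260.9, 106.5]
eef_rot: [-1.55, 0.295, -0.294]
wrist_force: [0.7, -0.3, -0.2]
width: 1.006
```

```bash
python3 - <<'E'
from h import *
s=env.get_state();d=optics.get_image("wrist");c=cam(d,s)
p=proj(c,(514.7,-260.3,15));print(s["ee_pos"],s["joint_positions"],p);x,y=p.astype(int)
R=Ro.from_rotvec(s["eef_rot"]).as_matrix();print(R.round(3))
a=d["frame"][y-35:y+40,x-50:x+50];print(x-50,y-35)
cv2.imwrite("pics/w3c.png",cv2.resize(a,None,fx=8,fy=8,interpolation=cv2.INTER_CUBIC))
E
```

```text
[ 514.70909388 -260.8949406   106.51819594] [-5.88837435e-01  4.53946447e-01  1.68488827e+00  3.06101094e-05
  1.00327502e+00 -1.78393739e+00] [319.43539247 202.49526657]
[[ 0.93  -0.     0.367]
 [-0.367  0.     0.93 ]
 [-0.    -1.     0.   ]]
269 167
```

View pics/w3c.png

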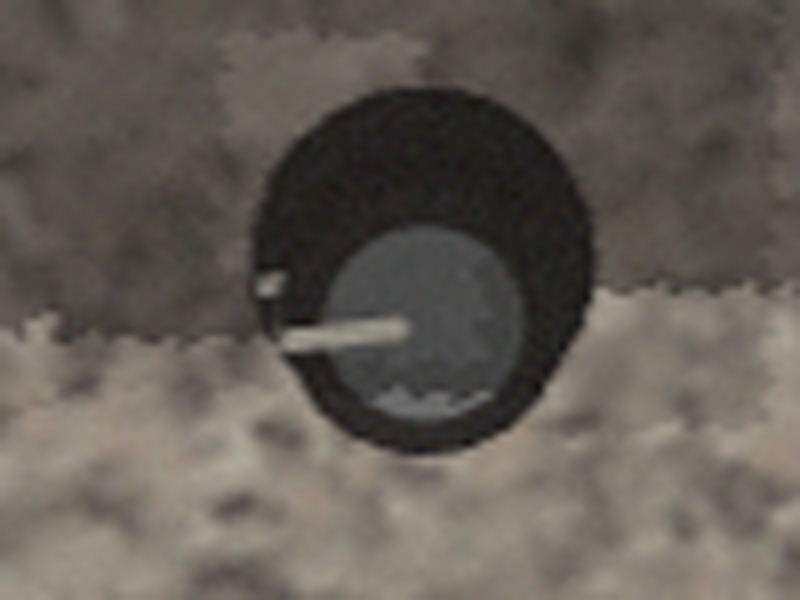

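```bash
python3 - <<'E'
from h import *
s=env.get_state();d=optics.get_image("wrist");c=cam(d,s)
px=lambda x,y:(269+x/8-.44,167+y/8-.44)
w=lambda v:np.arctan2(v[1],v[0])
b=hit(c,px(425,323),30);a=hit(c,px(423.5,258),4.5)
l0,l1=[hit(c,px(*p),30) for p in [(408,328),(285,342)]]
m=hit(c,px(266,285),4.5)
print(a,b,l0,l1,m);print("line",w(l1-l0),w(l1-b),"mark",w(m-a),w(m-b),np.linalg.norm((m-b)[:2]),np.linalg.norm((l1-b)[:2]))
# fit: project skirt and mark model
best=[]
g=d["frame"].astype(float).mean(2)
R=Ro.from_rotvec(s["eef_rot"]).as_matrix()
print("knob in tool",R.T@(b-s["ee_pos"]),R.T@(a-s["ee_pos"]))
t=np.linspace(0,2*np.pi,120,endpoint=False)
from scipy.optimize import minimize
from scipy.ndimage import map_coordinates
gg=cv2.GaussianBlur(g,(0,0),.6)
def f(p):
    # visible skirt edge, away-from-grip side only: contrast outside-inside
    q=[[proj(c,(p[0]+r*np.cos(u),p[1]+r*np.sin(u),z)) for u in t] for r,z in ((20.8,4.5),(19.2,4.5))]
    v=[map_coordinates(gg,np.array(x).T[::-1],order=1) for x in q]
    k=np.array(q[0])[:,1]<207
    return -(v[0]-v[1])[k].mean()
r=minimize(f,a[:2],method="Nelder-Mead",options=dict(initial_simplex=[a[:2]+e for e in ([2,0],[-1,2],[-1,-2])]));print(r.x,r.fun)
print("mark from fit",w(m[:2]-r.x), "in tool", R.T@(np.r_[r.x,4.5]-s["ee_pos"]))
E
```

```text
[ 514.86078198 -258.30105711    4.5       ] [ 515.68626674 -258.6086435    30.        ] [ 515.53809769 -260.46653585   30.        ] [ 512.21801638 -273.05011289   30.        ] [ 511.17580803 -276.40752849    4.5       ]
line -1.8287601168228775 -1.8064917419886246 mark -1.7715712774173442 -1.81898410199181 18.361496253795835 14.852097453266783
knob in tool [-0.10445766 76.6776764   2.44417747] [ -0.98245512 102.17777031   2.42505325]
[ 514.63989306 -258.40705276] -36.31443148971202
mark from fit -1.7609161372104325 in tool [ -1.14901776 102.17777265   2.2453761 ]
```

>>> jog_arm --increments '[1, 0, 1.2, 0.15, 0, 0, 0, 1, 0, 1.2, 0, 0, 0, 0, 1, 0, 1.2, 0, 0, 0, 0, 1, 0, 1.2, 0, 0, 0, 0, 1, 0, 1.2, 0, 0, 0, 0, 1, 0, 1.2, 0, 0, 0, 0, 1, 0, 1.2, 0, 0, 0, 0, 0.55, 0, 1.0, 0, 0, 0, 0, 0.5, 0, 0.5, 0, 0, 0, 0, 0.5, 0, 0, 0, 0, 0, 0, 0, 0, 0, 0, 0, 0, 0, 0, 0, 0, 0, 0, 0, 0, 0, 0, 0, 0, 0, 0, 0, 0, 0, 0, 0, 0, 0, 0, 0, 0, 0, 0, 0, 0, 0, 0, 0, 0, 0, 0, 0, 0, 0, 0, 0, 0, 0, 0, 0]' --newtons 30

```text
time: 7.72
ee_pos: [515.7, -259.4, 7.9]
eef_rot: [-1.551, 0.291, -0.292]
wrist_force: [0.0, 0.7, 0.6]
width: 0.336
```

>>> jog_arm --increments '[0, 0, -0.6, 0, 0, 0, 0, 0, 0, -0.6, 0, 0, 0.122, 0, 0, 0, -0.6, 0, 0, 0.122, 0, 0, 0, -0.6, 0, 0, 0.122, 0, 0, 0, -0.6, 0, 0, 0.122, 0, 0, 0, -0.6, 0, 0, 0.122, 0, 0, 0, -0.6, 0, 0, 0.122, 0, 0, 0, -0.6, 0, 0, 0.122, 0, 0, 0, -0.6, 0, 0, 0.122, 0, 0, 0, -0.6, 0, 0, 0.122, 0, 0, 0, -0.6, 0, 0, 0.122, 0, 0, 0, -0.6, 0, 0, 0.122, 0, 0, 0, -0.6, 0, 0, 0.122, 0, 0, 0, -0.6, 0, 0, 0.122, 0, 0, 0, -0.6, 0, 0, 0.122, 0, 0, 0, -0.6, 0, 0, 0.122, 0, 0, 0, -0.6, 0, 0, 0.122, 0, 0, 0, -0.6, 0, 0, 0.122, 0, 0, 0, -0.6, 0, 0, 0.122, 0, 0, 0, -0.6, 0, 0, 0.122, 0]'

```text
time: 9.38
ee_pos: [515.3, -259.1, 128.2]
eef_rot: [-0.448, 1.975, -1.974]
wrist_force: [-0.3, -0.0, -1.0]
width: 0.331
```

>>> jog_arm --increments '[0, 0, -0.4, 0, 0, 0.122, 0, 0, 0, 0, 0, 0, 0, 0, 0, 0, 0, 0, 0, 0, 0]'

```text
time: 9.63
ee_pos: [515.5, -259.3, 132.0]
eef_rot: [-0.343, 2.04, -2.041]
wrist_force: [-0.4, 0.2, -1.4]
width: 0.335
```

```bash
python3 - <<'E'
from h import *
s=env.get_state();d=optics.get_image("wrist")
s0=dict(ee_pos=np.zeros(3),eef_rot=np.zeros(3));c=cam(d,s0) # tool frame
p=proj(c,(0,-22,0));print(s["ee_pos"],s["joint_positions"],p,proj(c,(0,2,0)));x,y=p.astype(int)
R=Ro.from_rotvec(s["eef_rot"]).as_matrix();print(R.round(3))
a=d["frame"][y-45:y+30,x-50:x+50];print(x-50,y-45)
cv2.imwrite("pics/w4c.png",cv2.resize(a,None,fx=8,fy=8,interpolation=cv2.INTER_CUBIC))
E
```

```text
[ 515.53767983 -259.26821342  131.99211503] [-5.85693500e-01  4.21822863e-01  1.66238341e+00  6.59079662e-05
  1.05701926e+00  6.51594566e-01] [320.69612257 258.99347879] [320.6075458  241.56514741]
[[-0.945  0.     0.327]
 [-0.327 -0.    -0.945]
 [-0.    -1.     0.   ]]
270 213
```

View pics/w4c.png

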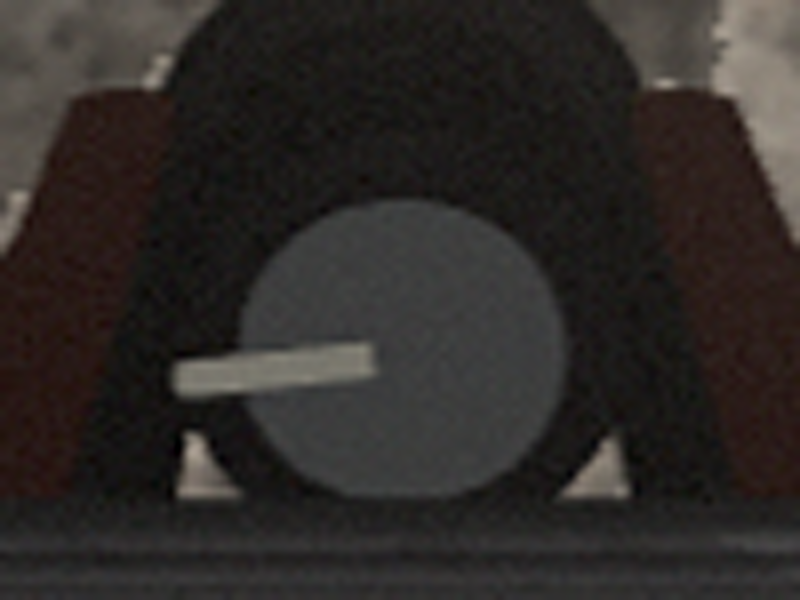

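```bash
python3 - <<'E'
from h import *
s=env.get_state();d=optics.get_image("wrist")
K,R,t=cam(d,dict(ee_pos=np.zeros(3),eef_rot=np.zeros(3)))
C=-R.T@t
def hy(u,v,y):
    u,v=270+u/8-.44,213+v/8-.44
    r=R.T@np.linalg.inv(K)@[u,v,1.];return C+r*(y-C[1])/r[1]
cen=hy(403,349,-22);l0=hy(374,359,-22);l1=hy(174,379,-22)
W=Ro.from_rotvec(s["eef_rot"]).as_matrix()
w=lambda v:np.arctan2((W@v)[1],(W@v)[0])
print(cen,l0,l1,"angles",w(l1-l0),w(l1-cen),"r",np.linalg.norm(hy(566,349,-22)-cen),"theta",np.arctan2(W[1,0],W[0,0]))
# spindle in tool at view pose
v=np.array([497.55236075,127.03115256,166.94214193]);Wv=Ro.from_rotvec([-0.47002965,1.95825307,-1.9590417]).as_matrix()
for sp in ([502.37,136.59,73],[502.1,136.22,55]): print("spindle in tool",Wv.T@(np.array(sp)-v))
E
```

```text
[ -1.56601766 -22.          -0.39418079] [ -0.86816611 -22.          -2.26267614] [  0.53960048 -22.         -15.18414133] angles 2.013037431350745 2.0459352692693487 r 10.492723689777248 theta -2.807871419726681
spindle in tool [-8.6074469  93.94153541 -6.37236416]
spindle in tool [ -8.19391478 111.94151746  -6.17377584]
```

The held knob's line points at about 2.02 rad against 2.03 for the spindle flat, so they're aligned. Moving over the spindle.

>>> jog_arm --increments '[0, -0.827, 0, -2.706, 0, 0, 0, 0, -0.827, 0, -2.706, 0, 0, 0, 0, -0.827, 0, -2.706, 0, 0, 0, 0, -0.827, 0, -2.706, 0, 0, 0, 0, -0.827, 0, -2.706, 0, 0, 0, 0, -0.827, 0, -2.706, 0, 0, 0, 0, -0.827, 0, -2.706, 0, 0, 0, 0, -0.827, 0, -2.706, 0, 0, 0, 0, -0.827, 0, -2.706, 0, 0, 0, 0, -0.827, 0, -2.706, 0, 0, 0, 0, -0.827, 0, -2.706, 0, 0, 0, 0, -0.827, 0, -2.706, 0, 0, 0, 0, -0.827, 0, -2.706, 0, 0, 0, 0, -0.827, 0, -2.706, 0, 0, 0, 0, 0, 1, 0, 0, 0, 0, 0, 0, 1, 0, 0, 0, 0, 0, 0, 1, 0, 0, 0, 0, 0, 0, 0.5, 0, 0, 0, 0, 0, 0, 0, 0, 0, 0, 0]'

```text
time: 11.32
ee_pos: [501.0, 135.3, 94.8]
eef_rot: [-0.343, 2.045, -2.045]
wrist_force: [0.3, 0.2, -0.7]
width: 0.338
```

```bash
python3 - <<'E'
from h import *
P=[]
for _ in range(5):
    s=env.get_state();P.append(s["ee_pos"]);d=optics.get_image("wrist")
cv2.imwrite("pics/w5.png",d["frame"])
R=Ro.from_rotvec(s["eef_rot"]).as_matrix();p=np.mean(P,0);print(p,np.std(P,0),s["wrist_force"],np.arctan2(R[1,0],R[0,0]),R[:,1])
print("need (tool)",R.T@(np.array([501.9,137.0,0])-p)+[1,0,0])
cv2.imwrite("pics/w5c.png",cv2.resize(d["frame"][130:290,220:420],None,fx=4,fy=3.75,interpolation=cv2.INTER_CUBIC))
E
```

```text
[502.00772515 135.66452467  96.00389423] [0.66471723 0.24906441 0.73950328] [-0.35718575 -0.48673637 -0.61048059] -2.8127496367815454 [ 3.41825566e-04  1.09526411e-04 -9.99999936e-01]
need (tool) [ 0.70511742 96.00399749 -1.29935223]
```

View pics/w5c.png

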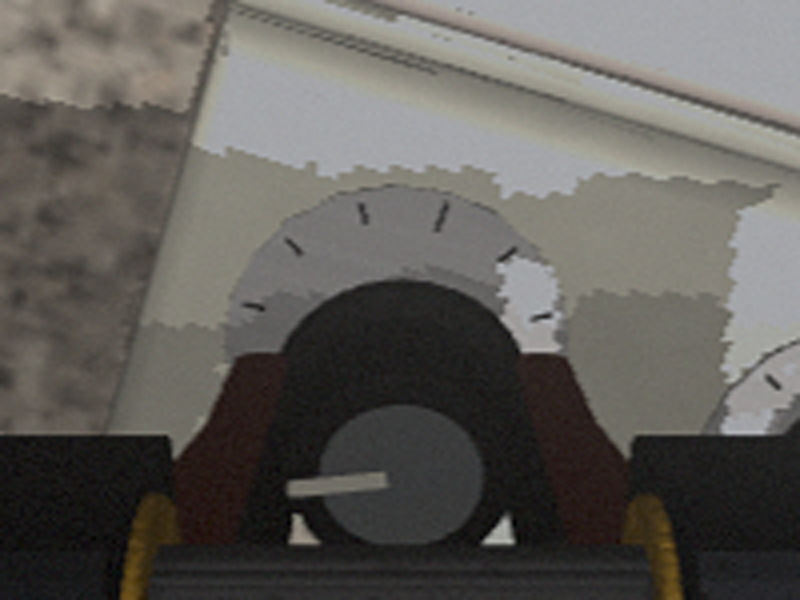

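```bash
python3 - <<'E'
from h import *
from scipy.optimize import least_squares
d=optics.get_image("wrist")
I=dict(ee_pos=np.zeros(3),eef_rot=np.zeros(3));K,R,t=cam(d,I);C=-R.T@t
def hy(u,v,y):
    r=R.T@np.linalg.inv(K)@[u,v,1.];return (C+r*(y-C[1])/r[1])[[0,2]]
def circ(P,r=None):
    P=np.array(P)
    f=lambda q:np.hypot(*(P-q[:2]).T)-(r or q[2])
    o=least_squares(f,[*P.mean(0)]+([] if r else [20]));return o.x,np.abs(o.fun).max()
# old view
px=lambda x,y:(249+x/5-.4,142+y/5-.4)
old=[hy(*px(*p),111.9) for p in [(333,376),(402,353),(448,299),(461,230),(437,160),(382,112),(310,98),(240,124),(192,180),(183,252)]]
o,e=circ(old);print("old ring",o,e)
px=lambda x,y:(220+x/4-.375,130+y/3.75-.37)
T=[(254,307),(293,246),(363,213),(441,217),(508,254),(542,317)]
for y in (40,41):
  print("dial",circ([hy(*px(*p),y) for p in T],o[2]))
A=[(403,281),(360,287),(445,287),(320,308),(488,308),(300,328)]
g=d["frame"].astype(float).mean(2)
# subpixel skirt edge: per column, strongest drop
E=[]
for u in range(300,342,3):
    col=cv2.GaussianBlur(g,(0,0),.7)[195:222,u];k=np.argmin(np.diff(col));E.append((u,195+k+.5))
print(E)
for y in (3.4,): print("skirt",circ([hy(*p,y) for p in E],20))
print("top",hy(*px(403,476),-22))
E
```

```text
old ring [-8.51818005 -7.1203756  26.78981783] 0.35684854441421976
dial (array([ 0.30214439, -1.2802032 ]), np.float64(0.17916293438112874))
dial (array([ 0.45904232, -1.27812527]), np.float64(0.21214517962972224))
[(300, np.float64(210.5)), (303, np.float64(208.5)), (306, np.float64(206.5)), (309, np.float64(205.5)), (312, np.float64(204.5)), (315, np.float64(204.5)), (318, np.float64(204.5)), (321, np.float64(203.5)), (324, np.float64(204.5)), (327, np.float64(204.5)), (330, np.float64(205.5)), (333, np.float64(206.5)), (336, np.float64(208.5)), (339, np.float64(209.5))]
skirt (array([-2.7249406 , -0.48243973]), np.float64(0.31476434115147356))
top [-1.35451013 -0.17093006]
```

>>> jog_arm --increments '[0, 0.09, 0, -0.05, 0, 0, 0, 0, 0.08, 0, -0.04, 0, 0, 0, 0, 0, 0.4, 0, 0, 0, 0, 0, 0, 0.4, 0, 0, 0, 0, 0, 0, 0.3, 0, 0, 0, 0, 0, 0, 0.2, 0, 0, 0, 0, 0, 0, 0.2, 0, 0, 0, 0, 0, 0, 0.1, 0, 0, 0, 0, 0, 0, 0, 0, 0, 0, 0]'

```text
time: 12.37
ee_pos: [500.5, 136.9, 80.4]
eef_rot: [-0.34, 2.043, -2.043]
wrist_force: [-0.3, -0.3, -0.7]
width: 0.334
```

>>> jog_arm --increments '[0, 0, 0.05, 0, 0, 0, 0]'

```text
time: 12.45
ee_pos: [500.6, 136.9, 80.2]
eef_rot: [-0.34, 2.043, -2.043]
wrist_force: [0.9, -1.6, -0.3]
width: 0.335
```

>>> jog_arm --increments '[0, 0, 0.1, 0, 0, 0, 0, 0, 0, 0, 0, 0, 0, 0]'

```text
time: 12.62
ee_pos: [500.7, 136.9, 79.2]
eef_rot: [-0.34, 2.043, -2.043]
wrist_force: [0.4, -0.5, -0.4]
width: 0.331
```

>>> jog_arm --increments '[0, 0, 0.1, 0, 0, 0, 0, 0, 0, 0, 0, 0, 0, 0]'

```text
time: 12.78
ee_pos: [500.7, 136.9, 78.2]
eef_rot: [-0.34, 2.043, -2.043]
wrist_force: [0.9, -0.2, -0.9]
width: 0.335
```

>>> jog_arm --increments '[0, 0, 0.1, 0, 0, 0, 0, 0, 0, 0.1, 0, 0, 0, 0, 0, 0, 0, 0, 0, 0, 0]'

```text
time: 13.03
ee_pos: [500.6, 136.9, 76.1]
eef_rot: [-0.34, 2.043, -2.043]
wrist_force: [1.0, -1.9, -0.7]
width: 0.333
```

>>> jog_arm --increments '[0, 0, 0.1, 0, 0, 0, 0, 0, 0, 0.1, 0, 0, 0, 0, 0, 0, 0, 0, 0, 0, 0]'

```text
time: 13.28
ee_pos: [500.6, 136.9, 74.1]
eef_rot: [-0.34, 2.043, -2.043]
wrist_force: [1.1, -2.0, -1.0]
width: 0.335
```

>>> jog_arm --increments '[0, 0, 0.1, 0, 0, 0, 0, 0, 0, 0.1, 0, 0, 0, 0, 0, 0, 0, 0, 0, 0, 0]'

```text
time: 13.53
ee_pos: [500.6, 136.9, 72.1]
eef_rot: [-0.34, 2.043, -2.043]
wrist_force: [2.0, -3.0, -1.2]
width: 0.332
```

>>> jog_arm --increments '[0, -0.02, 0.1, 0.04, 0, 0, 0, 0, 0, 0.1, 0, 0, 0, 0, 0, 0, 0, 0, 0, 0, 0]'

```text
time: 13.78
ee_pos: [500.6, 136.8, 69.9]
eef_rot: [-0.34, 2.043, -2.043]
wrist_force: [1.2, -1.6, -1.1]
width: 0.331
```

>>> jog_arm --increments '[0, 0, 0.1, 0, 0, 0, 0, 0, 0, 0.05, 0, 0, 0, 0, 0, 0, 0, 0, 0, 0, 0]'

```text
time: 14.03
ee_pos: [500.7, 136.8, 68.7]
eef_rot: [-0.34, 2.043, -2.043]
wrist_force: [-0.9, -1.7, 1.9]
width: 0.334
```

>>> jog_arm --increments '[0, 0, 0.05, 0, 0, 0, 0, 0, 0, 0, 0, 0, 0, 0, 0, 0, 0, 0, 0, 0, 0]'

```text
time: 14.28
ee_pos: [500.7, 136.7, 68.3]
eef_rot: [-0.34, 2.043, -2.043]
wrist_force: [-0.3, 0.3, 2.9]
width: 0.333
```

>>> jog_arm --increments '[0, 0, 0.05, 0, 0, 0, 0, 0, 0, 0, 0, 0, 0, 0, 0, 0, 0, 0, 0, 0, 0]'

```text
time: 14.53
ee_pos: [500.7, 136.7, 67.7]
eef_rot: [-0.34, 2.043, -2.043]
wrist_force: [-0.3, -0.1, 3.8]
width: 0.335
```

The knob is home: z force rose to 3–4 N at about 68.5 mm. Turning anticlockwise now.

>>> jog_arm --increments '[0, 0, 0, 0.014, 0, -0.09, 0, 0, 0, 0, 0.014, 0, -0.09, 0, 0, 0, 0, 0.014, 0, -0.09, 0, 0, 0, 0, 0.014, 0, -0.09, 0, 0, 0, 0, 0.014, 0, -0.09, 0, 0, 0, 0, 0, 0, 0, 0]'

```text
time: 15.03
ee_pos: [500.9, 136.4, 67.7]
eef_rot: [-0.727, 1.763, -1.761]
wrist_force: [-0.9, 1.6, 4.8]
width: 0.339
```

```bash
cat > st.py <<'E'
from h import *
s=env.get_state();R=Ro.from_rotvec(s["eef_rot"]).as_matrix();print(s["time"],s["ee_pos"].round(2),"th",np.arctan2(R[1,0],R[0,0]).round(4),s["wrist_force"].round(2),s["torque"].round(3),s["joint_torque"].round(2)[-1])
E
python3 st.py
```

```text
15.0333 [500.89 136.36  67.7 ] th -2.359 [-0.92  1.62  4.8 ] [0.271 0.23  0.004] -1.3
```

>>> jog_arm --increments '[0, 0, 0, 0.01, 0, -0.06, 0, 0, 0, 0, 0.01, 0, -0.06, 0, 0, 0, 0, 0, 0, 0, 0]'

```text
time: 15.28
ee_pos: [500.9, 136.2, 67.6]
eef_rot: [-0.813, 1.685, -1.684]
wrist_force: [-1.7, 1.7, 4.4]
width: 0.334
```

```bash
python3 st.py
```

```text
15.2833 [500.91 136.17  67.65] th -2.2427 [-1.68  1.71  4.41] [0.382 0.277 0.001] -0.88
```

>>> jog_arm --increments '[0, 0, 0, 0.01, 0, -0.06, 0, 0, 0, 0, 0, 0, 0, 0]'

```text
time: 15.45
ee_pos: [500.9, 136.1, 67.6]
eef_rot: [-0.855, 1.645, -1.644]
wrist_force: [-2.0, 2.6, 4.7]
width: 0.336
```

```bash
python3 st.py
```

```text
15.45 [500.94 136.1   67.62] th -2.1836 [-1.96  2.61  4.7 ] [ 0.389  0.386 -0.025] -0.75
```

>>> jog_arm --increments '[0, 0, 0, -0.03, 0, -0.05, 0, 0, 0, 0, 0, 0, 0, 0]'

```text
time: 15.62
ee_pos: [500.9, 136.0, 67.6]
eef_rot: [-0.888, 1.611, -1.611]
wrist_force: [-2.7, 0.9, 3.4]
width: 0.333
```

```bash
python3 st.py
```

```text
15.6167 [500.95 136.05  67.64] th -2.134 [-2.74  0.88  3.38] [ 0.296  0.266 -0.047] -0.63
```

>>> jog_arm --increments '[0, 0, 0, 0, 0, -0.05, 0, 0, 0, 0, 0, 0, 0, 0]'

```text
time: 15.78
ee_pos: [501.0, 136.0, 67.7]
eef_rot: [-0.921, 1.577, -1.576]
wrist_force: [-1.9, 1.0, 5.3]
width: 0.333
```

```bash
python3 st.py
```

```text
15.7833 [501.01 136.03  67.66] th -2.0839 [-1.93  0.96  5.3 ] [ 0.266  0.305 -0.059] -0.63
```

>>> jog_arm --increments '[0, 0, 0, 0, 0, -0.05, 0, 0, 0, 0, 0, 0, 0, 0]'

```text
time: 15.95
ee_pos: [501.0, 136.0, 67.6]
eef_rot: [-0.954, 1.542, -1.541]
wrist_force: [-2.3, 1.4, 4.6]
width: 0.335
```

```bash
python3 st.py
```

```text
15.95 [500.99 136.    67.64] th -2.034 [-2.26  1.44  4.6 ] [ 0.174  0.293 -0.05 ] -0.63
```

```bash
python3 - <<'E'
from h import *
d=optics.get_image("wrist")
cv2.imwrite("pics/w6c.png",cv2.resize(d["frame"][150:290,220:420],None,fx=4,fy=4,interpolation=cv2.INTER_CUBIC))
E
for i in 1 2 3; do python3 st.py; done
```

```text
16.0 [500.98 135.99  67.64] th -2.0356 [-0.93  1.41  4.9 ] [ 0.251  0.314 -0.003] -0.33
16.0 [500.98 135.99  67.64] th -2.0356 [-0.93  1.41  4.9 ] [ 0.251  0.314 -0.003] -0.33
16.0 [500.98 135.99  67.64] th -2.0356 [-0.93  1.41  4.9 ] [ 0.251  0.314 -0.003] -0.33
```

View pics/w6c.png

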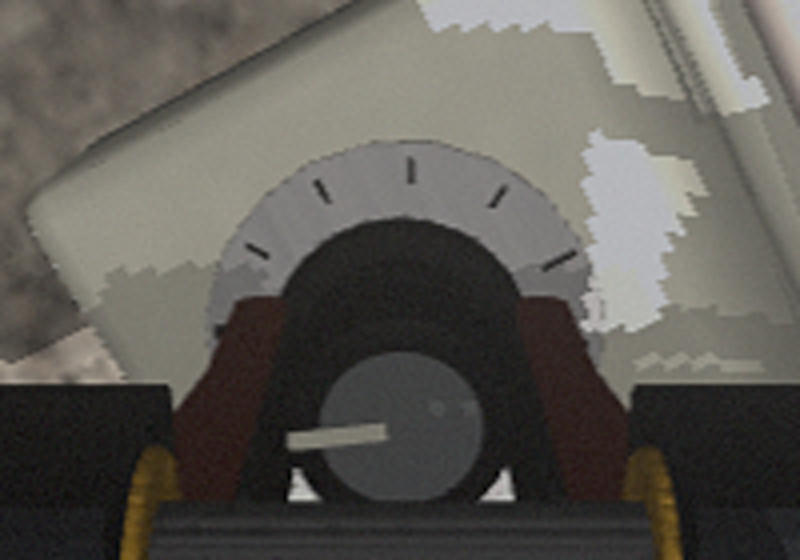

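The line still lies the same way in the gripper, so the knob turned with it. It's now about 0.15 rad past the off mark, but the stop torque isn't clear yet. Creeping on.

>>> jog_arm --increments '[0, 0, 0, 0, 0, -0.03, 0, 0, 0, 0, 0, 0, 0, 0, 0, 0, 0, 0, 0, 0, 0]'

```text
time: 16.25
ee_pos: [501.0, 136.0, 67.6]
eef_rot: [-0.972, 1.522, -1.521]
wrist_force: [-2.4, 2.0, 4.6]
width: 0.334
```

```bash
python3 st.py
```

```text
16.25 [501.   135.97  67.64] th -2.0048 [-2.44  1.95  4.58] [ 0.164  0.283 -0.093] -0.11
```

>>> jog_arm --increments '[0, 0, 0, 0, 0, -0.03, 0, 0, 0, 0, 0, 0, 0, 0, 0, 0, 0, 0, 0, 0, 0]'

```text
time: 16.5
ee_pos: [501.0, 136.0, 67.6]
eef_rot: [-0.991, 1.5, -1.5]
wrist_force: [-2.1, 0.3, 4.4]
width: 0.332
```

```bash
python3 st.py
```

```text
16.5 [501.01 135.96  67.64] th -1.974 [-2.13  0.31  4.43] [ 0.027  0.3   -0.001] -0.12
```

>>> jog_arm --increments '[0, 0, 0, 0, 0, -0.04, 0, 0, 0, 0, 0, 0, 0, 0, 0, 0, 0, 0, 0, 0, 0]'

```text
time: 16.75
ee_pos: [501.0, 135.9, 67.6]
eef_rot: [-1.015, 1.472, -1.471]
wrist_force: [-1.7, 0.4, 4.3]
width: 0.333
```

```bash
python3 st.py
```

```text
16.75 [501.04 135.94  67.65] th -1.9338 [-1.7   0.38  4.35] [ 0.059  0.307 -0.071] -0.15
```

```bash
cat > line.py <<'E'
from h import *
def line(f):
    x0,y0,x1,y1=289,248,319,268
    g=f.astype(float).mean(2)[y0:y1,x0:x1]; m=np.uint8(g>115)
    n,l,st,ce=cv2.connectedComponentsWithStats(m)
    out=[]
    for i in range(1,n):
        ys,xs=np.where(l==i)
        if len(xs)>15:
            v=cv2.fitLine(np.c_[xs,ys].astype(np.float32),cv2.DIST_L2,0,.01,.01).ravel();out.append((len(xs),round(float(np.arctan2(v[1],v[0])),3),xs.min()+x0,xs.max()+x0,round(ys.mean()+y0,2)))
    return out
if __name__=="__main__":
    print("hover",line(cv2.imread("pics/w5.png")))
    d=optics.get_image("wrist");print("now",line(d["frame"]));cv2.imwrite("pics/w7.png",d["frame"])
    w6=cv2.imread("pics/w6c.png");w6=cv2.resize(w6,None,fx=.25,fy=.25,interpolation=cv2.INTER_AREA);F=np.zeros((400,640,3),np.uint8);F[150:290,220:420]=w6;print("w6",line(F))
E
python3 line.py
```

```text
hover []
now [(87, -0.114, np.int64(293), np.int64(315), np.float64(258.69))]
w6 [(81, -0.111, np.int64(293), np.int64(315), np.float64(258.74))]
```

>>> jog_arm --increments '[0, 0, 0, -0.04, 0, -0.03, 0, 0, 0, 0, 0, 0, 0, 0, 0, 0, 0, 0, 0, 0, 0]'

```text
time: 17.05
ee_pos: [501.1, 136.0, 67.7]
eef_rot: [-1.033, 1.449, -1.45]
wrist_force: [-1.0, -0.5, 3.7]
width: 0.338
```

```bash
python3 st.py
```

```text
17.05 [501.06 135.98  67.75] th -1.9033 [-1.   -0.45  3.68] [-0.225  0.116 -0.023] -0.12
```

>>> jog_arm --increments '[0, 0, 0, 0, 0, -0.03, 0, 0, 0, 0, 0, 0, 0, 0, 0, 0, 0, 0, 0, 0, 0]'

```text
time: 17.3
ee_pos: [501.0, 136.0, 67.7]
eef_rot: [-1.05, 1.428, -1.429]
wrist_force: [-0.5, -1.2, 3.7]
width: 0.333
```

```bash
python3 st.py; python3 line.py
```

```text
17.3 [501.05 135.99  67.74] th -1.8732 [-0.54 -1.24  3.71] [-0.358  0.095 -0.056] -0.14
hover []
now [(87, -0.114, np.int64(293), np.int64(315), np.float64(258.69))]
w6 [(81, -0.111, np.int64(293), np.int64(315), np.float64(258.74))]
```

```bash
cat > av.py <<'E'
from h import *
L=[]
for _ in range(6):
    d=optics.get_image("wrist");s=env.get_state();L.append(np.r_[s["ee_pos"],s["wrist_force"],s["torque"],s["joint_torque"][-1]])
R=Ro.from_rotvec(s["eef_rot"]).as_matrix()
print(round(s["time"],2),"th",np.arctan2(R[1,0],R[0,0]).round(4),np.mean(L,0).round(3),"std tz",np.std(L,0)[8].round(3))
from line import line
print(line(d["frame"]));cv2.imwrite("pics/last.png",d["frame"])
E
python3 av.py
```

```text
17.65 th -1.872 [ 5.01050e+02  1.35992e+02  6.77550e+01 -3.32000e-01 -2.33700e+00
  3.73900e+00 -4.51000e-01 -1.60000e-02 -4.60000e-02 -4.70000e-02] std tz 0.014
[(87, -0.114, np.int64(293), np.int64(315), np.float64(258.69))]
```

>>> jog_arm --increments '[0, 0, 0, 0, 0, -0.03, 0, 0, 0, 0, 0, 0, -0.03, 0, 0, 0, 0, 0, 0, 0, 0]'

```text
time: 17.9
ee_pos: [501.0, 135.9, 67.7]
eef_rot: [-1.086, 1.383, -1.384]
wrist_force: [0.8, -3.7, 3.4]
width: 0.337
```

```bash
python3 av.py
```

```text
18.2 th -1.8122 [ 5.00994e+02  1.35976e+02  6.77340e+01  9.40000e-02 -4.19400e+00
  3.76700e+00 -7.09000e-01 -1.04000e-01 -8.00000e-02 -1.31000e-01] std tz 0.021
[(87, -0.114, np.int64(293), np.int64(315), np.float64(258.69))]
```

```bash
python3 - <<'E'
from h import *
w=cv2.imread("pics/last.png");s=optics.get_image("side");c=cam(s);u,v=proj(c,(501,136,70)).astype(int);print(u,v)
a=cv2.resize(s["frame"][v-45:v+45,u-40:u+80],(800,600),interpolation=cv2.INTER_CUBIC)
a=cv2.resize(s["frame"][max(0,v-75):v+25,u-50:u+75],(375,300),interpolation=cv2.INTER_CUBIC)
b=cv2.resize(w[150:270,235:405],(425,300),interpolation=cv2.INTER_CUBIC)
t=optics.get_image("top");c=cam(t);u,v=proj(c,(501,136,70)).astype(int)
e=cv2.resize(t["frame"][v-45:v+45,u-40:u+80],(400,300),interpolation=cv2.INTER_CUBIC)
f=cv2.resize(w,(400,250))
f=cv2.copyMakeBorder(f,0,50,0,0,cv2.BORDER_CONSTANT)
cv2.imwrite("pics/mosaic.png",np.vstack([np.hstack([a,b]),np.hstack([e,f])]))
E
```

```text
297 162
```

View pics/mosaic.png

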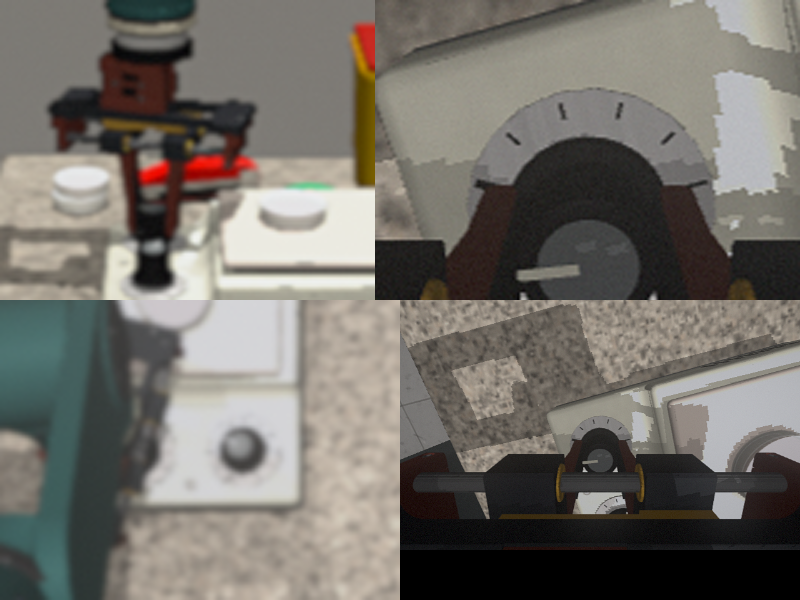

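The gripper is clear of everything. The line is 0.37 rad past the thick mark and side force is building, so this is probably the stop. One more small turn to confirm.

>>> jog_arm --increments '[0, 0, 0, 0, 0, -0.04, 0, 0, 0, 0, 0, 0, -0.04, 0, 0, 0, 0, 0, 0, 0, 0]'

```text
time: 18.55
ee_pos: [500.9, 136.0, 67.7]
eef_rot: [-1.129, 1.326, -1.326]
wrist_force: [-0.4, -4.1, 3.3]
width: 0.334
```

```bash
python3 av.py
```

```text
18.85 th -1.7333 [ 5.00971e+02  1.36011e+02  6.77370e+01  8.39000e-01 -4.79800e+00
  4.28100e+00 -9.68000e-01 -2.27000e-01 -1.61000e-01 -2.30000e-01] std tz 0.03
[(86, -0.104, np.int64(293), np.int64(315), np.float64(258.63))]
```

Now the torque is −0.16 N m, about three times the spindle friction, and the knob has started to lag in the pads, so that's the stop. I'll back off the wind-up in steps and watch the torque to separate play from driving the spindle.

>>> jog_arm --increments '[0, 0, 0, 0, 0, 0.05, 0, 0, 0, 0, 0, 0, 0.05, 0, 0, 0, 0, 0, 0, 0, 0]'

```text
time: 19.1
ee_pos: [501.1, 136.2, 67.8]
eef_rot: [-1.072, 1.401, -1.401]
wrist_force: [1.1, -3.5, 4.5]
width: 0.332
```

```bash
python3 av.py
```

```text
19.4 th -1.8312 [ 5.01056e+02  1.36199e+02  6.77600e+01  9.76000e-01 -3.87100e+00
  3.80300e+00 -7.73000e-01 -3.07000e-01 -2.90000e-02  5.20000e-02] std tz 0.028
[(87, -0.114, np.int64(293), np.int64(315), np.float64(258.69))]
```

>>> jog_arm --increments '[0, 0, 0, 0, 0, 0.03, 0, 0, 0, 0, 0, 0, 0.03, 0, 0, 0, 0, 0, 0, 0, 0]'

```text
time: 19.65
ee_pos: [501.1, 136.3, 67.8]
eef_rot: [-1.039, 1.442, -1.442]
wrist_force: [1.6, -3.9, 3.7]
width: 0.335
```

```bash
python3 av.py
```

```text
19.95 th -1.8913 [ 5.01110e+02  1.36279e+02  6.77820e+01  2.16900e+00 -3.21900e+00
  3.54100e+00 -5.92000e-01 -4.52000e-01 -1.90000e-02  3.80000e-02] std tz 0.024
[(87, -0.114, np.int64(293), np.int64(315), np.float64(258.69))]
```

>>> jog_arm --increments '[0, 0.04, 0, 0.05, 0, 0.03, 0, 0, 0, 0, 0, 0, 0.03, 0, 0, 0, 0, 0, 0, 0, 0]'

```text
time: 20.2
ee_pos: [501.1, 136.1, 67.7]
eef_rot: [-1.003, 1.485, -1.484]
wrist_force: [1.4, -0.0, 4.3]
width: 0.333
```

```bash
python3 av.py
```

```text
20.5 th -1.9515 [ 5.01114e+02  1.36081e+02  6.77260e+01  1.45200e+00  6.28000e-01
  4.32500e+00  1.25000e-01 -3.41000e-01  1.20000e-02  5.20000e-02] std tz 0.012
[(87, -0.114, np.int64(293), np.int64(315), np.float64(258.69))]
```

>>> jog_arm --increments '[0, 0, 0, 0, 0, 0.03, 0, 0, 0, 0, 0, 0, 0.03, 0, 0, 0, 0, 0, 0, 0, 0]'

```text
time: 20.75
ee_pos: [501.0, 135.9, 67.7]
eef_rot: [-0.967, 1.527, -1.526]
wrist_force: [1.1, 0.4, 4.9]
width: 0.334
```

```bash
python3 av.py
```

```text
21.05 th -2.0113 [ 5.00957e+02  1.35840e+02  6.76610e+01  9.23000e-01  2.15700e+00
  4.14400e+00  3.34000e-01 -2.43000e-01  1.20000e-02  5.50000e-02] std tz 0.028
[(86, -0.116, np.int64(293), np.int64(315), np.float64(258.67))]
```

>>> jog_arm --increments '[0, -0.03, 0, -0.01, 0, 0.03, 0, 0, 0, 0, 0, 0, 0, 0, 0, 0, 0.1, 0, 0, 0, 0, 0, 0, 0.1, 0, 0, 0, 0, 0, 0, 0, 0, 0, 0, 0]' --newtons 50

```text
time: 21.47
ee_pos: [501.0, 135.8, 65.7]
eef_rot: [-0.949, 1.547, -1.546]
wrist_force: [-0.4, 0.7, 5.5]
width: 0.332
```

```bash
python3 av.py
```

```text
21.77 th -2.0407 [ 5.00959e+02  1.35845e+02  6.57510e+01  9.50000e-02  9.26000e-01
  6.91300e+00  1.45000e-01 -7.30000e-02 -1.30000e-02  8.00000e-03] std tz 0.015
[(86, -0.116, np.int64(293), np.int64(315), np.float64(258.67))]
```

>>> jog_arm --increments '[0, 0, 0.05, 0, 0, 0, 0, 0, 0, 0.05, 0, 0, 0, 0, 0, 0, 0, 0, 0, 0, 0]'

```text
time: 22.02
ee_pos: [501.0, 135.9, 65.1]
eef_rot: [-0.949, 1.546, -1.546]
wrist_force: [-1.0, 1.8, 11.8]
width: 0.328
```

```bash
python3 av.py
```

```text
22.32 th -2.0407 [ 5.01015e+02  1.35854e+02  6.51610e+01 -7.45000e-01  7.46000e-01
  1.08990e+01  1.29000e-01  9.00000e-02 -8.00000e-03  7.00000e-03] std tz 0.033
[(83, -0.121, np.int64(293), np.int64(315), np.float64(258.72))]
```

>>> jog_arm --increments '[0, 0, 0.05, 0, 0, 0, 0, 0, 0, 0.03, 0, 0, 0, 0, 0, 0, 0, 0, 0, 0, 0]'

```text
time: 22.57
ee_pos: [501.1, 135.8, 64.9]
eef_rot: [-0.949, 1.546, -1.546]
wrist_force: [-2.9, 0.7, 17.7]
width: 0.331
```

```bash
python3 av.py
```

```text
22.87 th -2.0407 [ 5.01088e+02  1.35864e+02  6.49480e+01 -2.52900e+00  1.28000e-01
  1.72880e+01  6.00000e-02  3.52000e-01 -1.00000e-03  6.00000e-03] std tz 0.019
[(82, -0.11, np.int64(293), np.int64(315), np.float64(258.8))]
```

Fully in: I commanded 0.8 mm more, it moved 0.2 mm and the force went to 17 N. Checking the stop again with a small anticlockwise turn while pressed.

>>> jog_arm --increments '[0, 0, 0, 0, 0, -0.05, 0, 0, 0, 0, 0, 0, -0.05, 0, 0, 0, 0, 0, 0, 0, 0]'

```text
time: 23.12
ee_pos: [501.2, 135.7, 64.9]
eef_rot: [-1.012, 1.474, -1.475]
wrist_force: [-2.2, -0.5, 17.6]
width: 0.33
```

```bash
python3 av.py
```

```text
23.42 th -1.9407 [ 5.01161e+02  1.35743e+02  6.49580e+01 -2.33900e+00 -1.39000e-01
  1.72190e+01 -5.20000e-02  3.57000e-01 -5.40000e-02 -9.00000e-02] std tz 0.025
[(87, -0.109, np.int64(293), np.int64(315), np.float64(258.78))]
```

>>> jog_arm --increments '[0, 0, 0, 0, 0, -0.04, 0, 0, 0, 0, 0, 0, -0.04, 0, 0, 0, 0, 0, 0, 0, 0]'

```text
time: 23.67
ee_pos: [501.1, 135.8, 65.0]
eef_rot: [-1.059, 1.418, -1.418]
wrist_force: [-2.5, 0.3, 16.5]
width: 0.333
```

```bash
python3 av.py
```

```text
23.97 th -1.8608 [ 5.01074e+02  1.35803e+02  6.49500e+01 -2.69500e+00  1.44000e-01
  1.73640e+01  1.80000e-02  3.74000e-01 -6.50000e-02 -1.10000e-01] std tz 0.036
[(87, -0.114, np.int64(293), np.int64(315), np.float64(258.69))]
```

>>> jog_arm --increments '[0, 0, 0, 0, 0, -0.04, 0, 0, 0, 0, 0, 0, -0.04, 0, 0, 0, 0, 0, 0, 0, 0]'

```text
time: 24.22
ee_pos: [501.0, 135.7, 64.9]
eef_rot: [-1.104, 1.361, -1.361]
wrist_force: [-1.9, -0.3, 17.8]
width: 0.329
```

```bash
python3 av.py
```

```text
24.52 th -1.7809 [ 5.01067e+02  1.35713e+02  6.49520e+01 -2.85100e+00 -8.80000e-02
  1.73820e+01 -6.30000e-02  3.49000e-01 -1.29000e-01 -1.82000e-01] std tz 0.027
[(88, -0.108, np.int64(293), np.int64(315), np.float64(258.68))]
```

>>> jog_arm --increments '[0, 0, 0, 0, 0, -0.04, 0, 0, 0, 0, 0, 0, -0.04, 0, 0, 0, 0, 0, 0, 0, 0]'

```text
time: 24.77
ee_pos: [501.0, 135.6, 64.9]
eef_rot: [-1.146, 1.303, -1.303]
wrist_force: [-3.1, -1.0, 18.1]
width: 0.331
```

```bash
python3 av.py
```

```text
25.07 th -1.7009 [ 5.01043e+02  1.35569e+02  6.49390e+01 -2.68800e+00 -9.14000e-01
  1.74000e+01 -1.96000e-01  3.17000e-01 -1.69000e-01 -2.19000e-01] std tz 0.017
[(86, -0.104, np.int64(293), np.int64(315), np.float64(258.63))]
```

The torque climbs steadily (−0.05, −0.13, −0.17 N m), so the spindle is against its stop. Backing off the wind-up to a light preload near neutral.

>>> jog_arm --increments '[0, 0, 0, 0, 0, 0.07, 0, 0, 0, 0, 0, 0, 0.07, 0, 0, 0, 0, 0, 0, 0.07, 0, 0, 0, 0, 0, 0, 0.07, 0, 0, 0, 0, 0, 0, 0.05, 0, 0, 0, 0, 0, 0, 0, 0, 0, 0, 0, 0, 0, -0.03, 0, 0, 0, 0, 0, 0, 0, 0, 0, 0, 0, 0, 0, 0, 0]'

```text
time: 25.82
ee_pos: [501.4, 135.9, 65.0]
eef_rot: [-0.974, 1.518, -1.518]
wrist_force: [-2.1, 0.2, 17.1]
width: 0.337
```

```bash
python3 av.py; python3 - <<'E'
from h import *
s=optics.get_image("side");t=optics.get_image("top")
ct,cs=cam(t),cam(s)
for n,img,c,p in (("top",t,ct,[(501,46,85),(628,102,112),(715,-214,70)]),("side",s,cs,[(628,102,112),(715,-214,70),(528,-396,8)])):
    o=cv2.imread(f"pics/{n}0.png").astype(int)
    for q in p:
        u,v=proj(c,q).astype(int);w=slice(v-14,v+14),slice(u-14,u+14)
        print(n,q,np.abs(o[w]-img["frame"][w]).mean().round(1))
E
```

```text
26.12 th -2.0007 [ 5.01397e+02  1.35862e+02  6.49790e+01 -1.54500e+00  6.85000e-01
  1.67800e+01  5.50000e-02  2.76000e-01 -1.10000e-02 -1.30000e-02] std tz 0.031
[(85, -0.112, np.int64(293), np.int64(315), np.float64(258.76))]
top (501, 46, 85) 8.6
top (628, 102, 112) 18.9
top (715, -214, 70) 9.0
side (628, 102, 112) 1.4
side (715, -214, 70) 1.2
side (528, -396, 8) 1.6
```

```bash
python3 -c "
from rig import env
print(env.hand_in()); s=env.get_state(); print(s['time'],s['wrist_force'])"
```

```text
the job is handed in; nothing more can be done
None
the job is handed in; nothing more can be done
```

I fitted the knob on the bare left spindle, pushed it home, turned it anticlockwise to its off stop and pressed it fully in. I handed the job in at about 26 s with the gripper still pressing.

**Checks that agreed**
- **Fit:** before insertion the knob's white line was at 2.02 rad and the spindle flat at 2.03. It slid down about 13 mm with little force until the spring took over at 3–4 N.
- **Off stop:** turning on past the stop, the torque climbed to −0.16 and −0.17 N m in two tries, about three times the spindle friction. I then backed off to near zero torque.
- **Pressed in:** a further 0.8 mm commanded moved it only 0.2 mm, and it was held at about 17 N at the end.
- **Dish, cup and forceps:** the side camera showed no change around the dish, cup or forceps tip.

**Checks that were less clear**
- **Line position:** at the end the knob's white line was about 0.15–0.2 rad past the thick off mark, more than the stated 0.1 rad play. The stop also felt soft rather than hard. I put this down to play and angle-measurement error, but I couldn't see the spindle itself to confirm it.
- **Top camera:** the before-and-after comparison there showed some difference, probably from the arm and its shadow. In the last pictures I looked at, the dish seemed in place and the fitted knob untouched. I did not measure the fitted knob's setting afterwards.

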